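Set out a dental student's work tray

ROBOT

A 7-joint arm with a two-finger parallel gripper is mounted at the origin on the work surface. World frame = base frame: x ahead of the robot, y to its left, z up, the work surface at z = 0. Lengths are in m, angles in degrees, forces in N, time in s.
With the tool pointing down it reaches from about 0.425 to 0.825 m from the base axis. Payload 3.6 kg.
Tool frame: the origin (TCP) lies midway between the tips of the shut fingers; the grasp point (between the pads) lies 19 mm behind it; z points along the fingers, y is the line along which they close (so a half turn about z gives the same grasp; the last joint's range is limited). The gripper opens to 93 mm and grips with 3 to 60 N. Pads are 15 mm wide; open, the fingers measure 128 mm over their backs; the gripper's body (75 mm by 188 mm) begins 65 mm behind the grasp point.
Start: joints at [-78.696, 35.231, -0.722, 81.555, 0.464, 63.22, -2.315], TCP at [0.144, 0.634, 0.219] pointing down, gripper open.
Joint ranges: [-178.69, 178.69], [-17.37, 117.87], [-77.05, 75.6], [15.02, 138.74], [-78.02, 258.01], [0.78, 113.62], [-162.83, 162.83]. Speed limits (degrees/s): [159.86, 159.86, 180, 180, 180, 180, 180].

INTERFACE

Orientations are given as [roll, pitch, yaw] about the fixed x, y, z axes, in that order (R = Rz(yaw) Ry(pitch) Rx(roll)).
In Python, from rig import ctrl gives the robot as it stands.
- The arm moves only by the tool servo_tool, never from a script. Its argument "moves" is a list that holds one entry, the list of rows, each a list of 5 numbers: the opening in per cent of the stroke, from 0 (shut) to 100 (fully open), then the shift along the world's x, y, z in cm, then the turn about the world's z in rad. A call has 1 to 10 rows; each row shifts and turns the commanded pose from where the row before left it; what a row does not reach is not made up. A row lasts 1/10 s, in which the tool goes at most 50 mm and 8.59 degrees, less where a joint would pass 70% of its speed; a pose out of reach is approached as far as the arm can. A call is refused whole if a number of a shift passes 5 or a number of a turn 0.15, either way. A call with a gripper value outside its range is refused whole. The fingers move at their own pace and stop on an object; "squeeze" is the grip in N (left out, the last holds). Time passes only in rows, so rows that do not move let the fingers close. It gives the time, the measured TCP pose, the force, the opening and the grip force at its end, in the units of the state.
- ctrl.read_state(): the state, without advancing time (a new reading comes with each control period).
- ctrl.camera(name): name is "scene" or "side" or "wrist"; returns (picture, depth): 384x512x3 uint8, blue, green, red; 384x512 float32, m along the optical axis (not along the pixel's ray), 0 where there is no reading.
- ctrl.camera_params(name): a dict with "intrinsics" (3x3 intrinsics, pixels), "extrinsics" (4x4, takes a point from camera to world coordinates); the wrist camera has in their place "mount" (4x4, takes a point from camera to tool coordinates, whose origin is the TCP and whose axes are the flange's). Camera axes: x right, y down, z forward; pixel columns grow to the right and rows downward; lengths in m; the calibration is good to about 2 mm. A picture is of the moment at which its call begins: read the wrist's pose just before it. camera_params takes no time and is no camera call.
- ctrl.hand_in(): hands the job in; it is judged then, once.
The state is a dict: "time": time; "joint_positions": joint angles; "qvel": joint speeds; "tau": joint torques, N m; "tcp_pos": TCP position; "orientation": TCP orientation; "contact_force": force on the tool from outside, world axes, zero at the start; "moment": the same for the moment, N m; "gripper_width": finger opening in m; "gripper_force": force on a finger pad.
Only numpy, scipy, OpenCV 4.12 (cv2) and the standard library are available. Lean on these libraries where they do the work, as an engineer would, in place of code of your own. Each camera call takes 0.05 s, during which the arm holds its last target. There are 200 camera calls.

TASK

Set out the student's work tray: in the row of the jaw model, put the large open steel dish in the well to the left of the jaw and the brown bottle in the well to its right; in the row of the drill stand, put the screw-capped jar in the well to the left of the stand and the white footed cup in the well to its right (left and right as seen from the robot looking at the tray). Close the steel dish with the steel lid that fits it, seated flat in its mouth. Set each thing down without dropping it, keep the dish, bottle, jar and cup upright throughout, and leave the smaller lid lying where it is.

Things in the scene. Friction and masses are not known exactly. Their poses are not given: they have to be found in the camera images.
- tray: fixed grey tray, 192 (x) by 289 (y) mm, 14 high; place and yaw vary. Six square wells 62 wide, 10 deep (floor 4 above the table): centres x = -44 (near row), +44 (far row); y = +88 (left), 0, -88 (right). Jaw and drill stand fill the middle two, the four corners are empty. Origin: centre of underside, x away from the robot, y to the robot's left.
- jaw: practice jaw: horseshoe of pink gum and white teeth on a white base 50 by 54 mm, 31 high; fixed in the tray's near or far middle well (varies). Origin: centre of its underside, on the well floor; axes parallel to the tray's, so the wells beside it are centred at y = +88 mm (left) and -88 (right) in its frame.
- drill_stand: aluminium block 40 by 54 mm, 24 high, with ten small drills standing in it, 45 high over all; fixed in the other middle well. Origin: centre of its underside, on the well floor; axes parallel to the tray's, so the wells beside it are centred at y = +88 mm (left) and -88 (right) in its frame.
- dish: open round stainless steel dish, 46 mm in diameter at the rim, 38 at the foot, 34 high, mouth 40 wide, 100 g; stands loose at one of six places beside the tray. Origin: centre of its underside, z up; round, yaw means nothing.
- big_lid: the dish's lid: steel disc 49 mm wide, plug under it 36 wide, round knob on top. Heights above its origin: plug 0 to 5, disc 5 to 8, knob (13 wide on a thinner neck) 11 to 25. 50 g. Lies plug down at one of six places beside the tray. Origin: centre of the plug's underside, z up. Seated in the dish's mouth, disc on the rim, its origin is 29 mm above the dish's.
- small_lid: a steel lid of the same form but only 32 mm wide (plug 21), with the same knob; too small for the dish, it belongs to a little steel pot nearby. Lies plug down at one of six places beside the tray; leave it there. Origin: centre of the plug's underside, z up.
- cup: open white porcelain cup on a foot: foot and bowl 42 mm in diameter, narrower waist 8 to 18 up, straight bowl (grip it) 20 to 38, 38 high, 80 g; stands loose at one of six places beside the tray. Origin: centre of its underside, z up; round, yaw means nothing.
- jar: closed jar, white body, grey ribbed screw cap, 44 mm in diameter, 57 high, 110 g; stands loose at one of six places beside the tray. Origin: centre of its underside, z up; round, yaw means nothing.
- bottle: closed brown bottle with paper band and black cap: body 40 mm in diameter up to 44 high, cap 25 wide from 58 to 75, 75 high over all, 120 g; stands loose at one of six places beside the tray. Origin: centre of its underside, z up; round, yaw means nothing.

How it is judged:
By the outcome, as a careful person would: the job done as asked, in the order asked, and still so for the second after the job is handed in, with the robot touching nothing.
It also fails if it takes over 112 s, if anything falls off the work surface, if the arm or the gripper's body presses on something with over 40 N, if the wrist force passes 120 N, or if a joint passes its speed limit or range.

## Working session

There is one attempt and no reset: what is moved stays moved. The work goes in short steps, Python scripts to look and compute and a tool call to move; the robot and the scene stay as the last step left them, time stands still between calls to the robot, and variables do not carry over. Pictures are saved under pics/ and viewed, at most 14 in all, crops included, and the job is handed in when it is done.

Besides the shell and the picture viewer there is one more tool, called after ">>>" as name(argument=value, ...), one argument or row to a line, values as JSON. servo_tool: Moves the arm, as the interface text tells. Its arguments: {"type":"object","properties":{"moves":{"type":"array","items":{"type":"array","items":{"type":"array","items":{"type":"number"}}}},"squeeze":{"type":"number"}},"required":["moves"]}

```bash
mkdir -p pics; ls; cat > h.py <<'E'
import numpy as np, cv2
from scipy.spatial.transform import Rotation as R
from rig import ctrl
def cam(n):
    s=ctrl.read_state(); im,d=ctrl.camera(n); p=ctrl.camera_params(n); K=np.array(p["intrinsics"])
    if n=="wrist":
        T=np.eye(4); T[:3,:3]=R.from_euler("xyz",s["orientation"],degrees=True).as_matrix(); T[:3,3]=s["tcp_pos"]; E=T@np.array(p["mount"])
    else: E=np.array(p["extrinsics"])
    return im,d,K,E
def ray(u,v,z,K,E):
    r=E[:3,:3]@np.linalg.solve(K,[u,v,1.]); o=E[:3,3]; return o+r*(z-o[2])/r[2]
def cloud(d,K,E):
    v,u=np.mgrid[:d.shape[0],:d.shape[1]]; P=np.stack([u,v,np.ones_like(u)],-1)@np.linalg.inv(K).T*d[...,None]
    return P@E[:3,:3].T+E[:3,3]
E
python3 - <<'E'
from h import *
print(ctrl.read_state())
for n in("scene","side","wrist"):
    im,d,K,E=cam(n); cv2.imwrite(f"pics/{n}0.png",im); np.savez(f"{n}0.npz",im=im,d=d,K=K,E=E); print(n,K.round(1).tolist(),E.round(3).tolist(),(d>0).mean())
E
```

```text
pics
{'time': 0.0, 'joint_positions': array([-78.69659435,  35.28899711,  -0.72141064,  81.64040609,
         0.46438832,  63.22034023,  -2.31350194]), 'qvel': array([-0.0290814 , -0.0772643 , -0.04267691, -0.02332888,  0.09547508,
        0.0141052 , -0.1111242 ]), 'tau': array([ 8.06928219e-04, -4.58928001e+01,  2.09576832e-01, -1.65746301e+01,
       -6.09772559e-02,  2.01963790e-02,  2.10190151e-04]), 'tcp_pos': array([0.14407718, 0.63301591, 0.21748943]), 'orientation': array([-1.79853178e+02,  3.21939964e-03,  1.67182261e+02]), 'contact_force': array([-0.43381037, -0.01494252, -0.26030833]), 'moment': array([-0.02303649, -0.01352436,  0.0318701 ]), 'gripper_force': 0.0, 'gripper_width': 0.09325002961570675}
scene [[376.5, 0.0, 253.8], [0.0, 376.5, 194.5], [0.0, 0.0, 1.0]] [[-0.361, 0.729, -0.582, 1.082], [0.933, 0.289, -0.216, 0.212], [0.011, -0.621, -0.784, 0.821], [0.0, 0.0, 0.0, 1.0]] 0.9960225423177084
side [[362.7, 0.0, 256.3], [0.0, 362.7, 190.1], [0.0, 0.0, 1.0]] [[-0.958, -0.221, 0.183, 0.356], [-0.287, 0.733, -0.617, 0.618], [0.002, -0.644, -0.765, 0.843], [0.0, 0.0, 0.0, 1.0]] 0.9957631429036459
wrist [[301.4, 0.0, 256.4], [0.0, 301.4, 194.1], [0.0, 0.0, 1.0]] [[0.221, 0.938, 0.265, 0.071], [0.975, -0.212, -0.063, 0.651], [-0.003, 0.272, -0.962, 0.384], [0.0, 0.0, 0.0, 1.0]] 0.9960835774739584
```

View pics/scene0.png

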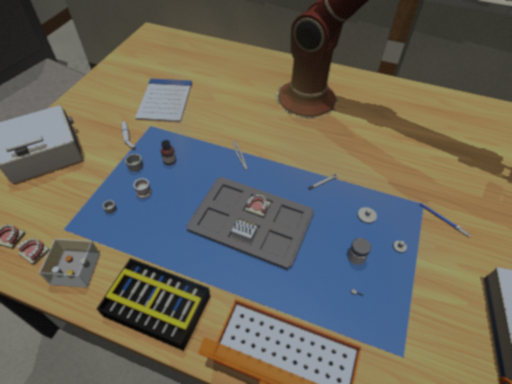

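View pics/side0.png

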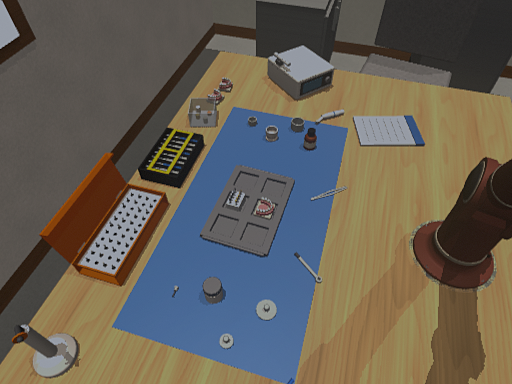

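The scene view shows the jaw in the near row (258,204) and the drill stand in the far row (243,230). The big lid (367,215), jar (359,250) and small lid (400,246) are on the robot's left. The bottle (168,152), dish (135,160), cup (142,187) and little pot (109,206) are on its right.

```bash
cat > m.py <<'E'
from h import *
pts={'scene':dict(dish=(135,160),bottle=(168,152),cup=(142,187),biglid=(367,215),jar=(359,250),small=(400,246),tray=(225,205)),
'side':dict(dish=(297,125),bottle=(311,140),cup=(272,132),biglid=(266,310),jar=(213,290),small=(226,341),tray=(228,205))}
for n in pts:
    f=np.load(n+"0.npz"); P=cloud(f['d'],f['K'],f['E'])
    m=((P[...,2]>.006)&(P[...,2]<.12)&(abs(P[...,1])<.42)&(P[...,0]>.35)&(P[...,0]<.85)).astype(np.uint8)
    c,l,st,ce=cv2.connectedComponentsWithStats(m)
    for k,(u,v) in pts[n].items():
        w=l[v-4:v+5,u-4:u+5]; w=w[w>0]
        if len(w)==0: print(n,k,'none');continue
        i=np.bincount(w).argmax(); Q=P[l==i]; zt=np.percentile(Q[:,2],97)
        top=Q[Q[:,2]>zt-.006]; r,_=cv2.minEnclosingCircle(top[:,:2].astype(np.float32))
        print(n,k,len(Q),'ztop',zt.round(3),'c(top)',np.round(r,3),'rad',round(_,3),'bbox',Q[:,:2].min(0).round(3),Q[:,:2].max(0).round(3))
        if k=='tray':
            T=Q[(Q[:,2]<.02)][:,:2].astype(np.float32); print(cv2.minAreaRect(T))
E
python3 m.py
```

```text
scene dish 236 ztop 0.036 c(top) [ 0.506 -0.377] rad 0.026 bbox [ 0.483 -0.396] [ 0.529 -0.351]
scene bottle 284 ztop 0.076 c(top) [ 0.446 -0.294] rad 0.015 bbox [ 0.429 -0.312] [ 0.467 -0.274]
scene cup 253 ztop 0.04 c(top) [ 0.578 -0.301] rad 0.022 bbox [ 0.558 -0.321] [ 0.601 -0.28 ]
scene biglid 203 ztop 0.024 c(top) [0.432 0.291] rad 0.006 bbox [0.407 0.267] [0.456 0.314]
scene jar 437 ztop 0.059 c(top) [0.565 0.29 ] rad 0.022 bbox [0.543 0.268] [0.587 0.312]
scene small 108 ztop 0.026 c(top) [0.497 0.384] rad 0.008 bbox [0.483 0.37 ] [0.513 0.399]
scene tray 5140 ztop 0.03 c(top) [0.561 0.01 ] rad 0.067 bbox [ 0.455 -0.137] [0.661 0.157]
((0.5584826469421387, 0.009699210524559021), (0.2894028425216675, 0.19624626636505127), 87.52275848388672)
side dish 163 ztop 0.036 c(top) [ 0.502 -0.373] rad 0.024 bbox [ 0.48  -0.398] [ 0.525 -0.349]
side bottle 221 ztop 0.076 c(top) [ 0.442 -0.295] rad 0.014 bbox [ 0.423 -0.309] [ 0.463 -0.273]
side cup 158 ztop 0.04 c(top) [ 0.578 -0.302] rad 0.023 bbox [ 0.555 -0.325] [ 0.597 -0.279]
side biglid 300 ztop 0.025 c(top) [0.428 0.291] rad 0.006 bbox [0.405 0.266] [0.452 0.314]
side jar 419 ztop 0.059 c(top) [0.56 0.29] rad 0.023 bbox [0.538 0.267] [0.582 0.312]
side small 158 ztop 0.026 c(top) [0.494 0.385] rad 0.006 bbox [0.479 0.368] [0.51 0.4 ]
side tray 4028 ztop 0.032 c(top) [0.555 0.012] rad 0.068 bbox [ 0.455 -0.137] [0.657 0.156]
((0.5563071966171265, 0.009272664785385132), (0.2901570498943329, 0.19320760667324066), 87.68867492675781)
```

>>> servo_tool(
  moves=[
    [[100, 1.5, -2, 0, 0.09], [100, 2.5, -3.1, 0, 0.09], [100, 2.5, -3.1, 0, 0], [100, 2.5, -3.1, 0, 0], [100, 2.5, -3.1, 0, 0], [100, 2.5, -3.1, 0, 0], [100, 2.5, -3.1, 0, 0], [100, 2.5, -3.1, 0, 0], [100, 2.5, -3.1, 0, 0], [100, 2.5, -3.1, 0, 0]],
  ],
)

```text
time: 1.15
tcp_pos: [0.3849, 0.3333, 0.2185]
orientation: [-180.0, -0.0, 177.5]
contact_force: [0.8, -0.1, 0.1]
gripper_width: 0.093
gripper_force: 0.0
```

>>> servo_tool(
  moves=[
    [[100, 2.5, -3.1, 0, 0], [100, 2.5, -3.1, 0, 0], [100, 2.5, -3.1, 0, 0], [100, 2.5, -3.1, 0, 0], [100, 0.1, -4, 0, 0], [100, 0.1, -4, 0, 0], [100, 0.1, -4, 0, 0], [100, 0.1, -4, 0, 0], [100, 0.1, -4, 0, 0], [100, 0.1, -4, 0, 0]],
  ],
)

```text
time: 2.15
tcp_pos: [0.4899, -0.0308, 0.2186]
orientation: [180.0, -0.0, 177.5]
contact_force: [-0.4, -0.1, 0.2]
gripper_width: 0.0929
gripper_force: 0.0
```

>>> servo_tool(
  moves=[
    [[100, 0, -4, 0, 0], [100, 0, -4, 0, 0], [100, 0, -4, 0, 0], [100, 0, -4, 0, 0], [100, 0, -4, 0, 0], [100, 0, -4, 0, 0], [100, 0, -4, -2, 0], [100, 0, -3, -2, 0], [100, 0, -2, -2, 0], [100, 0, 0, 0, 0]],
  ],
)

```text
time: 3.15
tcp_pos: [0.4868, -0.3619, 0.1552]
orientation: [179.9, -0.4, 177.2]
contact_force: [-0.6, -0.2, 0.4]
gripper_width: 0.0933
gripper_force: 0.0
```

```bash
cat > w.py <<'E'
from h import *; import sys
im,d,K,E=cam("wrist"); cv2.imwrite(f"pics/{sys.argv[1]}.png",im); P=cloud(d,K,E)
m=((P[...,2]>.006)&(P[...,2]<.09)&(d>.12)).astype(np.uint8)
c,l,st,ce=cv2.connectedComponentsWithStats(m)
for i in range(1,c):
    Q=P[l==i]
    if len(Q)<150: continue
    zt=np.percentile(Q[:,2],95); top=Q[Q[:,2]>zt-.005][:,:2].astype(np.float32); r,a=cv2.minEnclosingCircle(top)
    print(ce[i].round(),len(Q),'zt',zt.round(4),'c',np.round(r,4),'rad',round(a,4),Q[:,:2].min(0).round(3),Q[:,:2].max(0).round(3))
s=ctrl.read_state(); print(s['time'],s['tcp_pos'].round(4),s['orientation'].round(2),s['contact_force'].round(2))
E
python3 w.py w1
```

```text
[122.   6.] 547 zt 0.0114 c [ 0.3093 -0.4703] rad 0.0239 [ 0.308 -0.494] [ 0.323 -0.447]
[140. 104.] 2256 zt 0.0203 c [ 0.4006 -0.4646] rad 0.0581 [ 0.356 -0.511] [ 0.447 -0.415]
[324. 142.] 1758 zt 0.0758 c [ 0.4437 -0.295 ] rad 0.0128 [ 0.424 -0.315] [ 0.463 -0.277]
[486. 202.] 3699 zt 0.015 c [ 0.5202 -0.118 ] rad 0.0659 [ 0.456 -0.136] [ 0.585 -0.081]
[ 43. 226.] 5871 zt 0.0878 c [ 0.5115 -0.562 ] rad 0.0221 [ 0.457 -0.629] [ 0.576 -0.528]
[244. 205.] 994 zt 0.0347 c [ 0.504  -0.3745] rad 0.0232 [ 0.481 -0.397] [ 0.527 -0.352]
[315. 265.] 1539 zt 0.0383 c [ 0.5773 -0.3014] rad 0.0211 [ 0.557 -0.322] [ 0.597 -0.28 ]
[272. 330.] 428 zt 0.0244 c [ 0.6619 -0.3515] rad 0.0157 [ 0.647 -0.367] [ 0.677 -0.336]
3.2 [ 0.4886 -0.3598  0.1569] [179.9   -0.21 177.33] [-0.55  1.64  0.95]
```

View pics/w1.png

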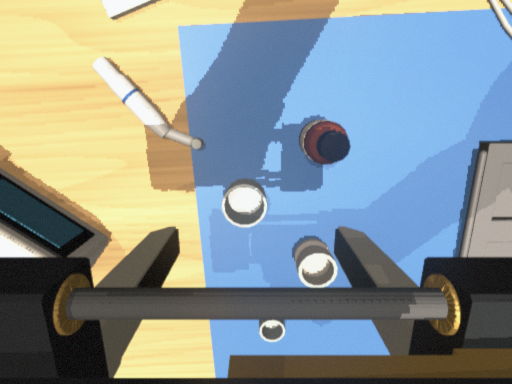

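The wrist view shows the dish (244,205), bottle (325,142), cup (317,265) and little pot (272,330). Their positions agree with the other two cameras, so I go down on the dish.

>>> servo_tool(
  moves=[
    [[100, 1.5, -1.5, -2, 0], [100, 0, 0, -3, 0], [100, 0, 0, -3, 0], [100, 0, 0, -3, 0], [100, 0, 0, -2, 0], [100, 0, 0, -1, 0], [100, 0, 0, 0, 0]],
  ],
)

```text
time: 3.9
tcp_pos: [0.5056, -0.3725, 0.0183]
orientation: [179.9, -0.1, 177.6]
contact_force: [-0.6, -0.0, 0.4]
gripper_width: 0.0932
gripper_force: 0.0
```

>>> servo_tool(
  moves=[
    [[100, -0.1, -0.2, -0.3, 0], [0, 0, 0, 0, 0], [0, 0, 0, 0, 0], [0, 0, 0, 0, 0], [0, 0, 0, 0, 0], [0, 0, 0, 0, 0], [0, 0, 0, 0, 0], [0, 0, 0, 0, 0], [0, 0, 0, 0, 0], [0, 0, 0, 0, 0]],
  ],
  squeeze=25,
)

```text
time: 4.9
tcp_pos: [0.5042, -0.3761, 0.0157]
orientation: [180.0, -0.0, 177.5]
contact_force: [-0.2, 0.1, 0.6]
gripper_width: 0.0453
gripper_force: 25.0
```

>>> servo_tool(
  moves=[
    [[0, 0, 0, 1, 0], [0, 0, 0, 2, 0], [0, 0, 0, 3, 0], [0, 0, 1, 2, 0], [0, 0.1, 3, 0, 0], [0, 0.1, 4, 0, 0], [0, 0.1, 4, 0, 0], [0, 0.1, 4, 0, 0], [0, 0.1, 4, 0, 0], [0, 0.1, 4, 0, 0]],
  ],
)

```text
time: 5.9
tcp_pos: [0.5103, -0.1349, 0.0963]
orientation: [-180.0, 0.1, 177.5]
contact_force: [0.0, 0.0, -1.1]
gripper_width: 0.045
gripper_force: 25.0
```

>>> servo_tool(
  moves=[
    [[0, 0.1, 4, 0, 0], [0, 0.1, 4, 0, 0], [0, 0.1, 4, 0, 0], [0, 0.1, 4, 0, 0], [0, 0.1, 4, 0, 0], [0, 0.1, 2, 0, 0], [0, 0.1, 1.5, -2, 0], [0, 0, 0, -2, 0], [0, 0, 0, -1, 0], [0, 0, 0, 0, 0]],
  ],
)

```text
time: 6.9
tcp_pos: [0.5163, 0.0981, 0.0448]
orientation: [-179.9, -0.1, 177.5]
contact_force: [-0.3, 0.0, -0.6]
gripper_width: 0.045
gripper_force: 25.0
```

```bash
python3 w.py w2; python3 - <<'E'
from h import *
for n in("scene","side"):
    im,d,K,E=cam(n); P=cloud(d,K,E)
    # tray rim (z 10-18 mm), outline
    m=(abs(P[...,2]-.014)<.005)&(P[...,0]>.44)&(P[...,0]<.68)&(abs(P[...,1])<.17)
    print(n,cv2.minAreaRect(P[m][:,:2].astype(np.float32)))
    if n=="side": cv2.imwrite("pics/s2.png",cv2.resize(im[130:290,160:330],None,fx=3.5,fy=3.5))
E
```

```text
[296.  18.] 539 zt 0.0097 c [0.3879 0.1291] rad 0.0129 [0.38  0.119] [0.4   0.139]
[182. 210.] 35025 zt 0.0683 c [0.5086 0.0991] rad 0.0385 [ 0.458 -0.094] [0.57  0.158]
[500. 266.] 1011 zt 0.0273 c [0.5592 0.2717] rad 0.0107 [0.541 0.268] [0.578 0.285]
[253. 340.] 1876 zt 0.0148 c [0.6271 0.094 ] rad 0.0533 [0.594 0.041] [0.638 0.147]
[ 32. 366.] 442 zt 0.0149 c [ 0.6359 -0.0894] rad 0.0121 [ 0.627 -0.102] [ 0.645 -0.08 ]
6.95 [0.5171 0.0979 0.0456] [-1.7996e+02 -4.0000e-02  1.7743e+02] [-0.23 -0.32 -0.56]
scene ((0.5580341815948486, 0.009723842144012451), (0.28902968764305115, 0.19650165736675262), 87.75689697265625)
side ((0.556526780128479, 0.009946763515472412), (0.2882232666015625, 0.19314764440059662), 87.79041290283203)
```

View pics/s2.png

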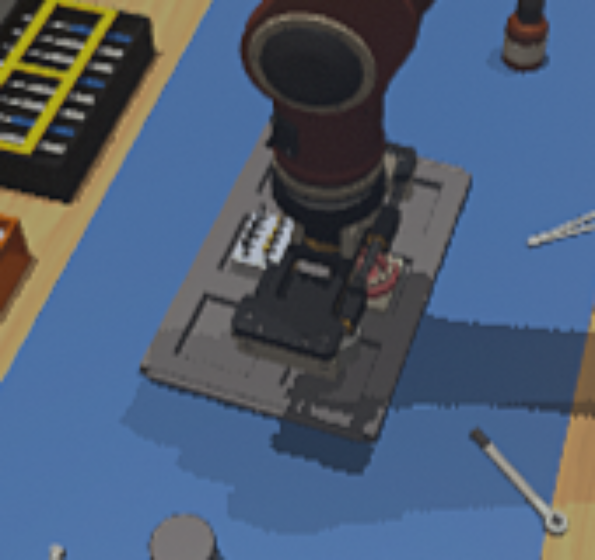

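The side crop shows the gripper over the near-left well (about 300,310 in the crop). The dish is centred to within 2 mm, so I lower it.

>>> servo_tool(
  moves=[
    [[0, 0, 0.1, -1, 0], [0, 0, 0, -0.7, 0], [0, 0, 0, -0.4, 0], [0, 0, 0, -0.2, 0], [0, 0, 0, -0.1, 0], [0, 0, 0, 0, 0]],
  ],
)

```text
time: 7.65
tcp_pos: [0.5172, 0.0997, 0.0216]
orientation: [-180.0, -0.0, 177.5]
contact_force: [-0.3, 0.2, -2.1]
gripper_width: 0.0446
gripper_force: 25.0
```

>>> servo_tool(
  moves=[
    [[0, 0, 0, -0.1, 0], [0, 0, 0, 0, 0]],
  ],
)

```text
time: 7.85
tcp_pos: [0.5173, 0.0998, 0.0207]
orientation: [-180.0, 0.0, 177.5]
contact_force: [-0.1, -0.7, 0.1]
gripper_width: 0.0447
gripper_force: 25.0
```

>>> servo_tool(
  moves=[
    [[0, 0, 0, -0.1, 0], [0, 0, 0, 0, 0]],
  ],
)

```text
time: 8.05
tcp_pos: [0.5172, 0.0998, 0.0196]
orientation: [-180.0, 0.0, 177.5]
contact_force: [0.2, 0.9, -1.9]
gripper_width: 0.0448
gripper_force: 25.0
```

>>> servo_tool(
  moves=[
    [[0, 0, 0, -0.1, 0], [0, 0, 0, 0, 0]],
  ],
)

```text
time: 8.25
tcp_pos: [0.5173, 0.0998, 0.0196]
orientation: [180.0, 0.0, 177.5]
contact_force: [-2.1, -0.6, 6.0]
gripper_width: 0.0452
gripper_force: 25.0
```

>>> servo_tool(
  moves=[
    [[0, 0, 0, -0.1, 0], [0, 0, 0, 0, 0], [0, 0, 0, 0, 0]],
  ],
)

```text
time: 8.55
tcp_pos: [0.5173, 0.0998, 0.0195]
orientation: [180.0, 0.0, 177.5]
contact_force: [-1.8, -0.9, 13.8]
gripper_width: 0.0448
gripper_force: 25.0
```

>>> servo_tool(
  moves=[
    [[70, 0, 0, 0.1, 0], [70, 0, 0, 0.1, 0], [70, 0, 0, 0, 0], [70, 0, 0, 0, 0], [70, 0, 0, 1, 0], [70, 0, 0, 2, 0], [70, 0, 0, 3, 0], [70, 0, 0, 3, 0], [70, 0, -1, 1, 0], [70, -0.5, -3, 0, 0]],
  ],
)

```text
time: 9.55
tcp_pos: [0.5141, 0.0625, 0.1215]
orientation: [179.8, 0.3, 177.8]
contact_force: [-0.5, -1.0, 0.2]
gripper_width: 0.065
gripper_force: 0.0
```

>>> servo_tool(
  moves=[
    [[75, -0.8, -4, 0, 0], [75, -0.8, -4, 0, 0], [75, -0.8, -4, 0, 0], [75, -0.8, -4, 0, 0], [75, -0.8, -4, 0, 0], [75, -0.8, -4, 0, 0], [75, -0.8, -4, 0, 0], [75, -0.8, -4, 0, 0], [75, -0.5, -3.5, 0, 0], [75, 0, 0, 0, 0]],
  ],
)

```text
time: 10.55
tcp_pos: [0.44, -0.3027, 0.1194]
orientation: [-179.7, -0.1, 176.9]
contact_force: [-0.4, -0.4, 0.6]
gripper_width: 0.0698
gripper_force: 0.0
```

```bash
python3 w.py w3; python3 - <<'E'
from h import *
im,d,K,E=cam("side"); cv2.imwrite("pics/s3.png",cv2.resize(im[130:290,160:330],None,fx=3.5,fy=3.5))
E
```

```text
[75. 24.] 7523 zt 0.0114 c [ 0.2783 -0.4251] rad 0.0783 [ 0.269 -0.503] [ 0.323 -0.347]
[ 70. 160.] 2785 zt 0.0201 c [ 0.4021 -0.4629] rad 0.0607 [ 0.356 -0.511] [ 0.447 -0.415]
[265. 204.] 2156 zt 0.0756 c [ 0.4441 -0.295 ] rad 0.0127 [ 0.424 -0.314] [ 0.457 -0.275]
[464. 220.] 2753 zt 0.015 c [ 0.4873 -0.098 ] rad 0.0455 [ 0.455 -0.133] [ 0.518 -0.06 ]
[265. 334.] 1158 zt 0.0384 c [ 0.5778 -0.3013] rad 0.0212 [ 0.56  -0.321] [ 0.599 -0.281]
10.6 [ 0.441  -0.2988  0.1192] [-1.7992e+02 -8.0000e-02  1.7710e+02] [ 0.4   1.29 -0.37]
```

View pics/s3.png

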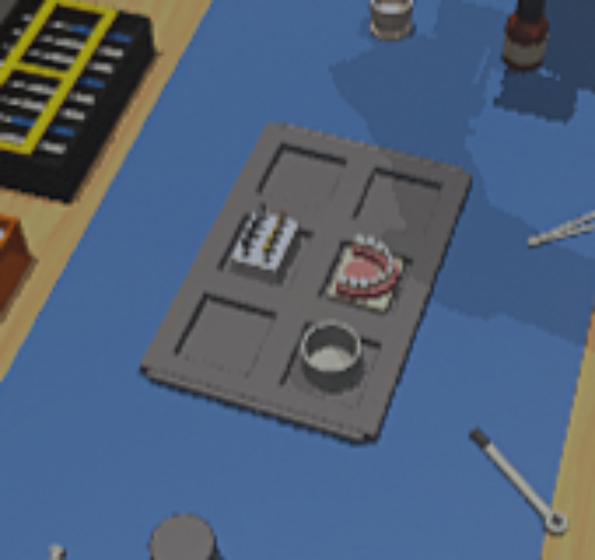

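The crop shows the dish upright in the near-left well (332,355). Next is the bottle.

>>> servo_tool(
  moves=[
    [[75, 0, 0, -1.1, 0], [75, 0, 0, -3, 0], [75, 0, 0, -3, 0], [75, 0, 0, -2, 0], [75, 0, 0, -1, 0], [75, 0, 0, 0, 0], [75, 0, 0, 0, 0]],
  ],
)

```text
time: 11.35
tcp_pos: [0.4438, -0.2947, 0.0189]
orientation: [-180.0, 0.0, 177.6]
contact_force: [-0.7, -0.6, 0.3]
gripper_width: 0.0696
gripper_force: 0.0
```

>>> servo_tool(
  moves=[
    [[0, 0, 0, 0, 0], [0, 0, 0, 0, 0], [0, 0, 0, 0, 0], [0, 0, 0, 0, 0], [0, 0, 0, 0, 0], [0, 0, 0, 0, 0], [0, 0, 0, 0, 0], [0, 0, 0, 0, 0]],
  ],
)

```text
time: 12.15
tcp_pos: [0.4434, -0.2955, 0.019]
orientation: [-180.0, 0.0, 177.5]
contact_force: [0.3, 0.1, 4.5]
gripper_width: 0.039
gripper_force: 25.0
```

>>> servo_tool(
  moves=[
    [[0, 0, 0, 1, 0], [0, 0, 0, 2, 0], [0, 0, 0, 2, 0], [0, 0.5, 1.9, 1, 0], [0, 1, 3, 0, 0], [0, 1.2, 4, 0, 0], [0, 1.2, 4, 0, 0], [0, 1.2, 4, 0, 0], [0, 1, 3, 0, 0], [0, 0.5, 2, 0, 0]],
  ],
)

```text
time: 13.15
tcp_pos: [0.5098, -0.0724, 0.0786]
orientation: [179.9, -0.0, 177.7]
contact_force: [0.4, -0.0, -0.6]
gripper_width: 0.0393
gripper_force: 25.0
```

>>> servo_tool(
  moves=[
    [[0, 0, 0, 0, 0], [0, 0, 0, -1, 0], [0, 0, 0, -2, 0], [0, 0, 0, -1.2, 0], [0, 0, 0, -0.6, 0], [0, 0, 0, -0.3, 0], [0, 0, 0, 0, 0], [0, 0, 0, 0, 0]],
  ],
)

```text
time: 13.95
tcp_pos: [0.5096, -0.0765, 0.028]
orientation: [-180.0, 0.1, 177.5]
contact_force: [0.5, -0.5, -1.4]
gripper_width: 0.0389
gripper_force: 25.0
```

>>> servo_tool(
  moves=[
    [[0, 0, 0, -0.2, 0], [0, 0, 0, -0.1, 0], [0, 0, 0, 0, 0], [0, 0, 0, -0.1, 0], [0, 0, 0, 0, 0]],
  ],
)

```text
time: 14.45
tcp_pos: [0.5092, -0.0762, 0.0236]
orientation: [-180.0, -0.0, 177.5]
contact_force: [-0.2, 0.1, -0.6]
gripper_width: 0.0396
gripper_force: 25.0
```

>>> servo_tool(
  moves=[
    [[0, 0, 0, -0.1, 0], [0, 0, 0, 0, 0], [0, 0, 0, 0, 0]],
  ],
)

```text
time: 14.75
tcp_pos: [0.5093, -0.0763, 0.023]
orientation: [180.0, 0.0, 177.5]
contact_force: [-1.2, -0.5, 4.1]
gripper_width: 0.0387
gripper_force: 25.0
```

>>> servo_tool(
  moves=[
    [[65, 0, 0, 0.1, 0], [65, 0, 0, 0, 0], [65, 0, 0, 0, 0], [65, 0, 0, 0.5, 0], [65, 0, 0, 2, 0], [65, 0, 0, 3, 0], [65, 0, 0, 3, 0], [65, 0, 0, 1.4, 0], [70, 0, 0, 0, 0], [75, 0.3, 2, 0, 0]],
  ],
)

```text
time: 15.75
tcp_pos: [0.5117, -0.0594, 0.1228]
orientation: [-179.9, 0.0, 177.2]
contact_force: [0.1, 0.6, -0.2]
gripper_width: 0.0681
gripper_force: 0.0
```

>>> servo_tool(
  moves=[
    [[75, 0.5, 3.6, 0, 0], [75, 0.6, 4, 0, 0], [75, 0.6, 4, 0, 0], [75, 0.6, 4, 0, 0], [75, 0.6, 4, 0, 0], [75, 0.6, 4, 0, 0], [75, 0.6, 4, 0, 0], [75, 0.6, 4, 0, 0], [75, 0.3, 3, 0, 0], [75, 0, 0, 0, 0]],
  ],
)

```text
time: 16.75
tcp_pos: [0.56, 0.2968, 0.1206]
orientation: [179.8, -0.2, 178.0]
contact_force: [-2.0, -0.5, -0.5]
gripper_width: 0.0697
gripper_force: 0.0
```

```bash
python3 w.py w4; python3 - <<'E'
from h import *
im,d,K,E=cam("scene"); cv2.imwrite("pics/c4.png",cv2.resize(im[140:280,180:420],None,fx=3,fy=3))
E
```

```text
[243.  41.] 2864 zt 0.0245 c [0.4305 0.2912] rad 0.0063 [0.405 0.267] [0.454 0.315]
[ 51. 173.] 13307 zt 0.0336 c [0.517  0.1012] rad 0.0233 [0.465 0.031] [0.639 0.159]
[352. 118.] 1006 zt 0.0253 c [0.4961 0.3859] rad 0.0067 [0.48 0.37] [0.511 0.401]
[249. 203.] 2667 zt 0.0579 c [0.562  0.2909] rad 0.0227 [0.539 0.269] [0.583 0.313]
16.8 [0.5605 0.2927 0.1207] [ 1.8000e+02 -1.6000e-01  1.7779e+02] [ 0.28 -0.39  0.32]
```

View pics/c4.png

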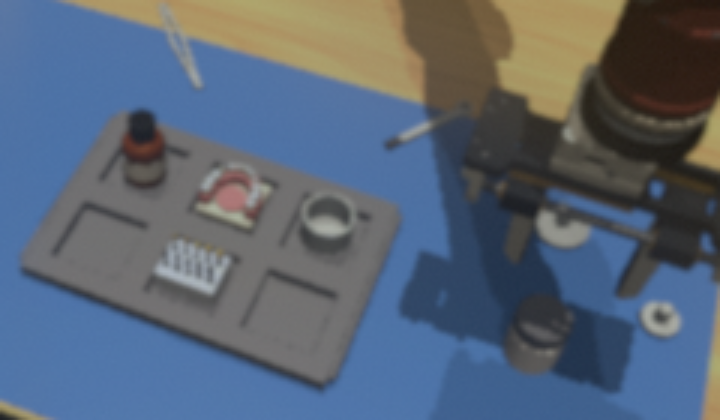

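The bottle (143,150) and dish (328,220) stand upright in their wells. The gripper is over the jar, measured at (0.562, 0.2905).

>>> servo_tool(
  moves=[
    [[75, 0, 0.1, -1.1, 0], [75, 0, 0, -3, 0], [75, 0, 0, -3, 0], [75, 0, 0, -2, 0], [75, 0, 0, -1.1, 0], [75, 0, 0, 0, 0], [75, 0, 0, 0, 0]],
  ],
)

```text
time: 17.55
tcp_pos: [0.5629, 0.2901, 0.0211]
orientation: [-180.0, 0.1, 177.4]
contact_force: [0.2, -0.2, 0.4]
gripper_width: 0.0694
gripper_force: 0.0
```

>>> servo_tool(
  moves=[
    [[0, 0, 0, 0, 0], [0, 0, 0, 0, 0], [0, 0, 0, 0, 0], [0, 0, 0, 0, 0], [0, 0, 0, 0, 0], [0, 0, 0, 0, 0], [0, 0, 0, 0, 0], [0, 0, 0, 0, 0]],
  ],
)

```text
time: 18.35
tcp_pos: [0.5625, 0.2909, 0.0212]
orientation: [180.0, 0.0, 177.5]
contact_force: [-0.1, -0.1, 5.4]
gripper_width: 0.0435
gripper_force: 25.0
```

>>> servo_tool(
  moves=[
    [[0, 0, 0, 1, 0], [0, 0, 0, 2, 0], [0, 0, 0, 2, 0], [0, 0.5, -1.5, 1, 0], [0, 0.8, -3, 0, 0], [0, 0.9, -4, 0, 0], [0, 0.9, -4, 0, 0], [0, 0.7, -3.5, 0, 0], [0, 0.4, -2.5, 0, 0], [0, 0, -1, 0, 0]],
  ],
)

```text
time: 19.35
tcp_pos: [0.6046, 0.0893, 0.0804]
orientation: [-179.8, -0.0, 177.1]
contact_force: [0.7, -0.0, -2.1]
gripper_width: 0.0436
gripper_force: 25.0
```

>>> servo_tool(
  moves=[
    [[0, 0, 0, 0, 0], [0, 0, 0, -1, 0], [0, 0, 0, -2, 0], [0, 0, 0, -1.2, 0], [0, 0, 0, -0.8, 0], [0, 0, 0, -0.4, 0], [0, 0, 0, 0, 0], [0, 0, 0, 0, 0]],
  ],
)

```text
time: 20.15
tcp_pos: [0.6047, 0.0959, 0.0271]
orientation: [180.0, 0.1, 177.5]
contact_force: [0.1, -0.3, -0.7]
gripper_width: 0.0431
gripper_force: 25.0
```

>>> servo_tool(
  moves=[
    [[0, 0, 0, -0.1, 0], [0, 0, 0, 0, 0], [0, 0, 0, 0, 0]],
  ],
)

```text
time: 20.45
tcp_pos: [0.6044, 0.0957, 0.0259]
orientation: [180.0, 0.0, 177.5]
contact_force: [0.0, -0.8, -1.7]
gripper_width: 0.0433
gripper_force: 25.0
```

>>> servo_tool(
  moves=[
    [[0, 0, 0, -0.1, 0], [0, 0, 0, 0, 0], [0, 0, 0, 0, 0]],
  ],
)

```text
time: 20.75
tcp_pos: [0.6045, 0.0957, 0.0252]
orientation: [180.0, 0.0, 177.5]
contact_force: [-1.2, 0.5, 4.0]
gripper_width: 0.0432
gripper_force: 25.0
```

>>> servo_tool(
  moves=[
    [[0, 0, 0, -0.05, 0], [0, 0, 0, 0, 0]],
  ],
)

```text
time: 20.95
tcp_pos: [0.6045, 0.0957, 0.0252]
orientation: [180.0, 0.0, 177.5]
contact_force: [-1.8, -0.0, 7.3]
gripper_width: 0.0437
gripper_force: 25.0
```

>>> servo_tool(
  moves=[
    [[65, 0, 0, 0.1, 0], [65, 0, 0, 0, 0], [65, 0, 0, 0, 0], [65, 0, 0, 0.5, 0], [65, 0, 0, 2, 0], [65, 0, 0, 3, 0], [65, 0, 0, 3, 0], [65, 0, 0, 1, 0], [70, 0, -1, 0, 0], [75, -0.3, -3, 0, 0]],
  ],
)

```text
time: 21.95
tcp_pos: [0.6006, 0.0593, 0.1189]
orientation: [179.8, -0.1, 177.9]
contact_force: [0.3, -0.0, -0.9]
gripper_width: 0.0679
gripper_force: 0.0
```

>>> servo_tool(
  moves=[
    [[75, -0.3, -4, 0, 0], [75, -0.3, -4, 0, 0], [75, -0.3, -4, 0, 0], [75, -0.3, -4, 0, 0], [75, -0.3, -4, 0, 0], [75, -0.3, -4, 0, 0], [75, -0.3, -4, 0, 0], [75, -0.3, -4, 0, 0], [75, 0, -3.7, 0, 0], [75, 0, 0, 0, 0]],
  ],
)

```text
time: 22.95
tcp_pos: [0.5728, -0.3105, 0.1179]
orientation: [-179.7, -0.3, 176.9]
contact_force: [-1.7, 0.3, 0.4]
gripper_width: 0.0695
gripper_force: 0.0
```

```bash
python3 w.py w5
```

```text
[75. 26.] 1729 zt 0.02 c [ 0.4254 -0.4492] rad 0.0388 [ 0.405 -0.482] [ 0.448 -0.415]
[473. 157.] 9069 zt 0.0151 c [ 0.553  -0.0947] rad 0.1014 [ 0.456 -0.138] [ 0.65  -0.062]
[505. 112.] 519 zt 0.023 c [ 0.5127 -0.0914] rad 0.0131 [ 0.493 -0.097] [ 0.529 -0.079]
[  7. 182.] 616 zt 0.0299 c [ 0.5472 -0.5366] rad 0.0123 [ 0.529 -0.559] [ 0.579 -0.528]
[267. 202.] 2010 zt 0.0385 c [ 0.5777 -0.3013] rad 0.021 [ 0.557 -0.322] [ 0.598 -0.281]
[221. 275.] 470 zt 0.0244 c [ 0.6614 -0.3517] rad 0.0156 [ 0.646 -0.367] [ 0.674 -0.336]
23.0 [ 0.574  -0.306   0.1178] [-179.91   -0.24  177.08] [-0.9  -0.35 -0.13]
```

>>> servo_tool(
  moves=[
    [[75, 0, 0, -1.2, 0], [75, 0, 0, -3, 0], [75, 0, 0, -3, 0], [75, 0, 0, -2, 0], [75, 0, 0, -1, 0], [75, 0, 0, -0.1, 0], [75, 0, 0, 0, 0]],
  ],
)

```text
time: 23.7
tcp_pos: [0.5777, -0.3005, 0.0172]
orientation: [180.0, 0.0, 177.6]
contact_force: [-0.5, -0.5, -0.3]
gripper_width: 0.07
gripper_force: 0.0
```

>>> servo_tool(
  moves=[
    [[0, 0, 0, 0, 0], [0, 0, 0, 0, 0], [0, 0, 0, 0, 0], [0, 0, 0, 0, 0], [0, 0, 0, 0, 0], [0, 0, 0, 0, 0], [0, 0, 0, 0, 0], [0, 0, 0, 0, 0]],
  ],
)

```text
time: 24.5
tcp_pos: [0.5775, -0.3015, 0.0177]
orientation: [-180.0, 0.0, 177.5]
contact_force: [-1.1, 0.3, 4.1]
gripper_width: 0.0412
gripper_force: 25.0
```

>>> servo_tool(
  moves=[
    [[0, 0, 0, 1, 0], [0, 0, 0, 2, 0], [0, 0.1, 1, 2, 0], [0, 0.3, 2.5, 0, 0], [0, 0.4, 4, 0, 0], [0, 0.4, 4, 0, 0], [0, 0.4, 4, 0, 0], [0, 0.3, 3.7, 0, 0], [0, 0.1, 2, 0, 0], [0, 0, 1, 0, 0]],
  ],
)

```text
time: 25.5
tcp_pos: [0.5972, -0.0753, 0.0669]
orientation: [179.9, -0.1, 177.8]
contact_force: [-0.2, -1.1, -1.5]
gripper_width: 0.0414
gripper_force: 25.0
```

>>> servo_tool(
  moves=[
    [[0, 0, 0, 0, 0], [0, 0, 0, -1, 0], [0, 0, 0, -1.5, 0], [0, 0, 0, -1.1, 0], [0, 0, 0, -0.6, 0], [0, 0, 0, -0.3, 0], [0, 0, 0, 0, 0], [0, 0, 0, 0, 0]],
  ],
)

```text
time: 26.3
tcp_pos: [0.5974, -0.0795, 0.0221]
orientation: [-180.0, 0.0, 177.5]
contact_force: [-0.6, -0.8, -0.8]
gripper_width: 0.0413
gripper_force: 25.0
```

>>> servo_tool(
  moves=[
    [[0, 0, 0, -0.1, 0], [0, 0, 0, 0, 0], [0, 0, 0, 0, 0]],
  ],
)

```text
time: 26.6
tcp_pos: [0.5976, -0.0793, 0.0217]
orientation: [-180.0, 0.0, 177.5]
contact_force: [-1.0, -1.4, 4.7]
gripper_width: 0.0413
gripper_force: 25.0
```

>>> servo_tool(
  moves=[
    [[65, 0, 0, 0.1, 0], [65, 0, 0, 0, 0], [65, 0, 0, 0, 0], [65, 0, 0, 0.5, 0], [65, 0, 0, 2, 0], [65, 0, 0, 3, 0], [65, 0, 0, 3, 0], [60, 0, 0, 1.2, 0], [50, 0, 1, 0, 0], [50, -1.3, 3, 0, 0]],
  ],
)

```text
time: 27.6
tcp_pos: [0.5848, -0.0421, 0.1185]
orientation: [-179.8, 0.1, 177.2]
contact_force: [-0.4, 1.6, 0.1]
gripper_width: 0.0472
gripper_force: 0.0
```

>>> servo_tool(
  moves=[
    [[50, -1.7, 4, 0, 0], [50, -1.7, 4, 0, 0], [50, -1.7, 4, 0, 0], [50, -1.7, 4, 0, 0], [50, -1.7, 4, 0, 0], [50, -1.7, 4, 0, 0], [50, -1.7, 4, 0, 0], [50, -1.7, 3, 0, 0], [50, -1.3, 2.1, 0, 0], [50, -0.5, 0, 0, 0]],
  ],
)

```text
time: 28.6
tcp_pos: [0.4263, 0.2961, 0.1173]
orientation: [180.0, -0.2, 178.0]
contact_force: [-0.2, 0.8, -0.1]
gripper_width: 0.0465
gripper_force: 0.0
```

>>> servo_tool(
  moves=[
    [[50, 0, 0, 0, 0], [50, 0, 0, 0, 0]],
  ],
)

```text
time: 28.8
tcp_pos: [0.4306, 0.29, 0.1186]
orientation: [-179.9, -0.0, 177.4]
contact_force: [0.0, -0.1, 0.6]
gripper_width: 0.0462
gripper_force: 0.0
```

```bash
python3 w.py w6; python3 - <<'E'
from h import *
im,d,K,E=cam("scene"); cv2.imwrite("pics/c6.png",cv2.resize(im[140:280,180:420],None,fx=3,fy=3))
E
```

```text
[103. 112.] 1054 zt 0.0093 c [0.3591 0.1538] rad 0.0503 [0.317 0.12 ] [0.4   0.187]
[457. 105.] 1091 zt 0.0093 c [0.3616 0.4709] rad 0.0586 [0.334 0.418] [0.389 0.523]
[257. 189.] 1981 zt 0.0244 c [0.4296 0.2915] rad 0.0064 [0.405 0.267] [0.454 0.315]
[ 50. 253.] 4271 zt 0.0161 c [0.4881 0.0945] rad 0.0646 [0.462 0.026] [0.522 0.159]
[354. 247.] 627 zt 0.0247 c [0.4951 0.3861] rad 0.0065 [0.48 0.37] [0.505 0.402]
[ 20. 324.] 164 zt 0.0151 c [0.564  0.0328] rad 0.0105 [0.558 0.024] [0.571 0.042]
[ 28. 355.] 672 zt 0.0268 c [0.6018 0.0341] rad 0.0206 [0.581 0.017] [0.636 0.038]
28.85 [0.431  0.2898 0.1188] [-1.7991e+02  1.0000e-02  1.7732e+02] [0.4  0.03 0.13]
```

View pics/c6.png

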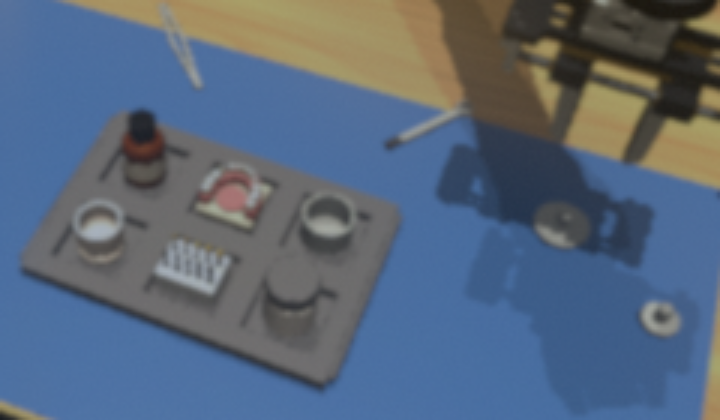

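All four containers stand upright in their wells: bottle (143,150), cup (100,232), dish (328,220), jar (290,288). The gripper is now over the big lid, at (0.4298, 0.2913).

>>> servo_tool(
  moves=[
    [[50, -0.1, 0.1, -1.2, 0], [50, 0, 0, -3, 0], [50, 0, 0, -3, 0], [50, 0, 0, -2, 0], [50, 0, 0, -1, 0], [50, 0, 0, -0.5, 0], [50, 0, 0, 0, 0]],
  ],
)

```text
time: 29.6
tcp_pos: [0.4294, 0.2924, 0.0118]
orientation: [-180.0, -0.0, 177.5]
contact_force: [-0.3, -0.6, -0.1]
gripper_width: 0.0466
gripper_force: 0.0
```

>>> servo_tool(
  moves=[
    [[0, 0, 0, 0, 0], [0, 0, 0, 0, 0], [0, 0, 0, 0, 0], [0, 0, 0, 0, 0], [0, 0, 0, 0, 0], [0, 0, 0, 0, 0], [0, 0, 0, 0, 0], [0, 0, 0, 0, 0]],
  ],
  squeeze=20,
)

```text
time: 30.4
tcp_pos: [0.4293, 0.2928, 0.0125]
orientation: [180.0, 0.0, 177.5]
contact_force: [-0.8, -1.4, 4.1]
gripper_width: 0.0117
gripper_force: 20.0
```

>>> servo_tool(
  moves=[
    [[0, 0, 0, 0.5, 0], [0, 0, 0, 1.5, 0], [0, 0, 0, 2.5, 0], [0, 0, 0, 2.5, 0], [0, 0.5, -1, 1, 0], [0, 1.5, -2, 0, 0], [0, 2, -3, 0, 0], [0, 2, -2.5, 0, 0], [0, 1, -1, 0, 0], [0, 0, 0, 0, 0]],
  ],
)

```text
time: 31.4
tcp_pos: [0.5006, 0.1952, 0.0918]
orientation: [-179.9, 0.0, 177.2]
contact_force: [-0.4, 0.6, 0.0]
gripper_width: 0.0121
gripper_force: 20.0
```

>>> servo_tool(
  moves=[
    [[0, 0, 0, 0, 0], [0, 0, 0, 0, 0], [0, 0, 0, 0, 0]],
  ],
)

```text
time: 31.7
tcp_pos: [0.498, 0.1996, 0.092]
orientation: [180.0, -0.1, 177.7]
contact_force: [0.1, 0.3, -1.2]
gripper_width: 0.0116
gripper_force: 20.0
```

```bash
python3 - <<'E'
from h import *
def rim(n,sv=None):
    im,d,K,E=cam(n); P=cloud(d,K,E)
    if sv: cv2.imwrite(sv,im)
    m=(abs(P[...,2]-.037)<.004)&(np.hypot(P[...,0]-.517,P[...,1]-.1)<.032); q=P[m]; print(n,'dish',m.sum(),np.round(cv2.minEnclosingCircle(q[:,:2].astype(np.float32)),4) if 0 else (np.round(cv2.minEnclosingCircle(q[:,:2].astype(np.float32))[0],4),cv2.minEnclosingCircle(q[:,:2].astype(np.float32))[1]),q[:,2].mean())
    return P
s=ctrl.read_state(); t=s['tcp_pos']; print(t.round(4),s['gripper_width'])
for n,sv in(("wrist","pics/w7.png"),("scene",None),("side",None)):
    P=rim(n,sv)
    m=(abs(P[...,2]-t[2]+.005)<.004)&(np.hypot(P[...,0]-t[0],P[...,1]-t[1])<.032); q=P[m][:,:2].astype(np.float32)
    if len(q)>20: print(n,'lid',len(q),q.min(0).round(4),q.max(0).round(4),cv2.minEnclosingCircle(q))
E
```

```text
[0.498  0.1996 0.092 ] 0.01161079717778174
wrist dish 825 (array([0.5169, 0.1008]), 0.023353450000286102) 0.03682943904605157
wrist lid 2255 [0.4737 0.1758] [0.5226 0.224 ] ((0.4981563985347748, 0.20034381747245789), 0.024611713364720345)
scene dish 75 (array([0.519 , 0.0988]), 0.023546701297163963) 0.03680001442511767
scene lid 140 [0.4743 0.1752] [0.5243 0.223 ] ((0.4993506073951721, 0.1991567611694336), 0.02527856081724167)
side dish 1 (array([0.493 , 0.1021]), 9.999999747378752e-05) 0.03732477247938926
side lid 71 [0.4733 0.1791] [0.4872 0.2191] ((0.48536446690559387, 0.1991066336631775), 0.02011931873857975)
```

View pics/w7.png

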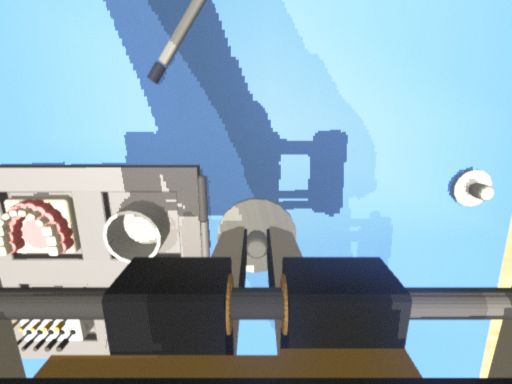

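The wrist view shows the lid held level (257,235), the dish mouth clear (133,235) and the small lid untouched (473,188). The wrist and scene cameras agree that the lid must move about +1.9 cm in x and -9.97 cm in y.

>>> servo_tool(
  moves=[
    [[0, 0.3, -1.5, 0, 0], [0, 0.5, -3, 0, 0], [0, 0.5, -3, 0, 0], [0, 0.5, -2.3, 0, 0], [0, 0, 0, 0, 0], [0, 0, 0, 0, 0], [0, 0, 0, -1, 0], [0, 0, 0, -1, 0], [0, 0, 0, -1, 0], [0, 0, 0, 0, 0]],
  ],
)

```text
time: 32.85
tcp_pos: [0.5156, 0.1003, 0.0601]
orientation: [-179.9, -0.2, 177.6]
contact_force: [-0.5, 0.3, -0.6]
gripper_width: 0.0118
gripper_force: 20.0
```

>>> servo_tool(
  moves=[
    [[0, 0, 0, 0, 0], [0, 0, 0, 0, 0]],
  ],
)

```text
time: 33.05
tcp_pos: [0.5174, 0.0999, 0.0622]
orientation: [-180.0, 0.0, 177.5]
contact_force: [0.0, 1.1, -1.1]
gripper_width: 0.0114
gripper_force: 20.0
```

>>> servo_tool(
  moves=[
    [[0, 0, 0, -0.5, 0], [0, 0, 0, -0.5, 0], [0, 0, 0, -0.2, 0], [0, 0, 0, -0.1, 0], [0, 0, 0, 0, 0]],
  ],
)

```text
time: 33.55
tcp_pos: [0.5171, 0.0997, 0.049]
orientation: [-180.0, -0.0, 177.5]
contact_force: [-0.4, 0.0, -0.7]
gripper_width: 0.0116
gripper_force: 20.0
```

>>> servo_tool(
  moves=[
    [[0, 0, 0, -0.1, 0], [0, 0, 0, -0.1, 0], [0, 0, 0, 0, 0]],
  ],
)

```text
time: 33.85
tcp_pos: [0.5172, 0.0998, 0.0471]
orientation: [-180.0, -0.0, 177.5]
contact_force: [-0.8, -1.5, 0.2]
gripper_width: 0.0117
gripper_force: 20.0
```

>>> servo_tool(
  moves=[
    [[0, 0, 0, -0.1, 0], [0, 0, 0, 0, 0], [0, 0, 0, 0, 0]],
  ],
)

```text
time: 34.15
tcp_pos: [0.5172, 0.0998, 0.0461]
orientation: [-180.0, -0.0, 177.5]
contact_force: [0.4, -0.5, -1.0]
gripper_width: 0.0115
gripper_force: 20.0
```

Plug is in the mouth (no contact at 0.049–0.046). Seating.

>>> servo_tool(
  moves=[
    [[0, 0, 0, -0.1, 0], [0, 0, 0, 0, 0], [0, 0, 0, 0, 0]],
  ],
)

```text
time: 34.45
tcp_pos: [0.5174, 0.0998, 0.0455]
orientation: [180.0, 0.0, 177.5]
contact_force: [-0.9, 1.1, 2.9]
gripper_width: 0.0114
gripper_force: 20.0
```

>>> servo_tool(
  moves=[
    [[0, 0, 0, -0.05, 0], [0, 0, 0, 0, 0], [0, 0, 0, 0, 0]],
  ],
)

```text
time: 34.75
tcp_pos: [0.5174, 0.0998, 0.0454]
orientation: [180.0, 0.0, 177.5]
contact_force: [-1.1, -0.8, 7.2]
gripper_width: 0.0117
gripper_force: 20.0
```

>>> servo_tool(
  moves=[
    [[45, 0, 0, 0.1, 0], [45, 0, 0, 0, 0], [45, 0, 0, 0, 0], [45, 0, 0, 0, 0], [45, 0, 0, 0.5, 0], [45, 0, 0, 2, 0], [45, 0, 0, 3, 0], [45, 0, 0, 3, 0], [45, -1, 4, 2, 0], [45, -1, 4, 2, 0]],
  ],
)

```text
time: 35.75
tcp_pos: [0.4977, 0.1793, 0.1723]
orientation: [180.0, 0.1, 177.2]
contact_force: [1.0, -0.5, 0.8]
gripper_width: 0.0418
gripper_force: 0.0
```

>>> servo_tool(
  moves=[
    [[50, -1, 4, 2, 0], [50, -1, 4, 1, 0], [50, 0, 4, 0, 0], [50, 0, 3, 0, 0], [50, 0, 2, 0, 0], [50, 0, 0, 0, 0], [50, 0, 0, 0, 0]],
  ],
)

```text
time: 36.45
tcp_pos: [0.4772, 0.3487, 0.2005]
orientation: [-179.9, -0.0, 177.5]
contact_force: [0.3, -0.6, -0.2]
gripper_width: 0.0467
gripper_force: 0.0
```

```bash
python3 - <<'E'
from h import *
im,d,K,E=cam("scene"); cv2.imwrite("pics/c8.png",cv2.resize(im[140:280,180:420],None,fx=3.2,fy=3.2,interpolation=cv2.INTER_CUBIC))
P=cloud(d,K,E); r=np.hypot(P[...,0]-.518,P[...,1]-.1)
q=P[(r<.03)&(P[...,2]>.036)&(P[...,2]<.047)]; A=np.c_[q[:,:2]-[.518,.1],np.ones(len(q))]
print(len(q),'disc plane slope/height',np.linalg.lstsq(A,q[:,2],rcond=None)[0].round(4),cv2.minEnclosingCircle(q[:,:2].astype(np.float32)),'knob',P[r<.012][:,2].max())
E
```

```text
213 disc plane slope/height [ 0.0112 -0.0049  0.0412] ((0.5191370248794556, 0.09987957030534744), 0.02542942948639393) knob 0.06062453021999448
```

View pics/c8.png

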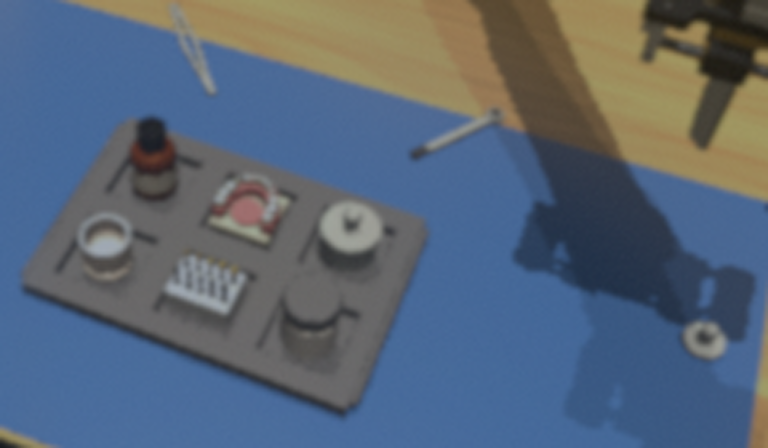

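The lid sits flat on the dish (350,228): disc top at 41 mm as expected, tilt about 0.7°. Bottle, cup and jar are upright in their wells, and the small lid (705,340) has not moved.

```bash
python3 -c "
from rig import ctrl
print(ctrl.hand_in())"
```

```text
the job is handed in; nothing more can be done
None
```

The job is done and handed in at about 36.5 s: dish with its lid seated flat, bottle, jar and cup are each upright in the wells you asked for, and the small lid was left where it lay.

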